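# Find the full jar by feel and slide it home into its holder

## Task

On the raised white tray stand three identical pale pink bead jars: one is still full of steel beads and the other two are almost empty. Nudge them to feel which one is hard to slide, then slide the full jar gently along the tray, without lifting or tipping it, into the blue three-sided holder until it rests against the back wall. Leave the two empty jars standing, no more than a hand's width (10 cm) from where they were, and do not disturb the other things on the tray.

Things in the scene. Friction and masses are not known exactly. Their poses are not given: they have to be found in the camera images.
- jar_a_mid (a point): round pale pink jar with a white lid, 49 mm wide, 50 mm tall, upright on the tray; the point is its centre, 25 mm up. All three look alike. One, a different one each time, is full of steel beads (0.48 to 0.66 kg in all), the others almost empty (0.08 kg). Friction is 0.3 to 0.46, so the full jar takes 1.4 to 3 N to slide, an empty one under 0.4 N. Pushed below 45 mm it does not tip.
- jar_b_mid (a point): round pale pink jar with a white lid, 49 mm wide, 50 mm tall, upright on the tray; the point is its centre, 25 mm up. All three look alike. One, a different one each time, is full of steel beads (0.48 to 0.66 kg in all), the others almost empty (0.08 kg). Friction is 0.3 to 0.46, so the full jar takes 1.4 to 3 N to slide, an empty one under 0.4 N. Pushed below 45 mm it does not tip.
- jar_c_mid (a point): round pale pink jar with a white lid, 49 mm wide, 50 mm tall, upright on the tray; the point is its centre, 25 mm up. All three look alike. One, a different one each time, is full of steel beads (0.48 to 0.66 kg in all), the others almost empty (0.08 kg). Friction is 0.3 to 0.46, so the full jar takes 1.4 to 3 N to slide, an empty one under 0.4 N. Pushed below 45 mm it does not tip.
- dock_seat (a point): seat of the blue three-sided holder, 25 mm above the tray: where the centre of a jar stands that touches the back wall. Axes: x inwards, from the open mouth to the back wall; z up; y left when looking inwards. Between the side walls it is 60 mm wide; the back wall's inner face is at x = +25 mm.
- dock: the holder, fixed to the tray, no floor; origin on the tray's top under the seat, same axes as the seat. Walls 45 mm high, 5 mm thick. Parallel side walls (inner faces y = +/-30 mm) run from x = -2 mm to the back wall; before them flared lips widen the mouth to about 75 mm at x = -16 mm. Low screw feet, 5 mm high, reach y = +/-46 mm.
- tray: fixed white board on legs on the right-hand table, flat top at z = 0.135; origin on the table under its middle, axes as the world's. Board: x -185 to +205, y -170 to +170 mm, less the near right corner, where a can (134 mm wide, top at z = 0.196) stands at world (0.425, -0.44). A clear screen stands at the near edge of the left-hand table: world x = 0.33, y 0.01 to 0.74, up to z = 0.70.
- little_jar_mid (a point): bystander: small pale blue jar with a grey lid, 35 mm in diameter, 30 mm tall; the point is its centre.
- glue_bottle_mid (a point): bystander: small white bottle with a long pink cap, standing, 18 mm in diameter, 62 mm tall; the point is its centre.
- buffer_mid (a point): bystander: white and purple buffer block lying down, 26 x 94 x 26 mm, long along its own y axis; the point is its centre.
- clipper_mid (a point): bystander: steel nail clipper lying down, 14 x 78 x 12 mm, long along its own y axis; the point is its centre.
- nipper_mid (a point): bystander: steel cuticle nipper lying down, 34 x 100 x 9 mm, long along its own y axis; the point is its centre.
Not all that is in view belongs to the job. What is shaped like the part that bears jar_b_mid but green or orange is not meant.

How it is judged:
By the outcome, as a careful person would: the job done as asked, in the order asked, and still so for the second after the job is handed in, with the robot touching nothing.
It also fails if it takes over 72 s, if anything falls off the work surface, if the arm or the gripper's body presses on something with over 40 N, if the wrist force passes 120 N, or if a joint passes its speed limit or range.

## Robot

A 7-joint arm with a two-finger parallel gripper is mounted at the origin on a cart in front of the work surface, level with it; the furniture and walls round the work are solid. World frame = base frame: x ahead of the robot, y to its left, z up, the work surface at z = 0. Lengths are in m, angles in rad, forces in N, time in s.
With the tool pointing down it reaches from about 0.4 to 0.9 m from the base axis. Payload 5.5 kg.
Tool frame: the origin (TCP) lies at the very end of the fingers, on their centre line; the grasp point (between the pads) lies 19 mm behind it (robot.hold_point_z is the distance from the TCP to the grasp point, in m); z points along the fingers, y is the line along which they close (so a half turn about z gives the same grasp; the last joint's range is limited). The gripper opens to 92 mm and grips with 3 to 60 N. Pads are 19 mm wide; open, the fingers measure 130 mm over their backs; the gripper's body (75 mm by 190 mm) begins 47 mm behind the grasp point.
Start: joints at [-1.083, 0.501, -0.427, 1.55, 0.221, 1.138, -0.21], TCP at [0.145, 0.634, 0.227] pointing down, gripper open.
Joint ranges: [-2.88, 2.88], [-0.31, 2.03], [-1.54, 1.56], [0.2, 2.42], [-1.41, 4.55], [0.19, 2.02], [-2.57, 2.57]. Speed limits (rad/s): [2.57, 2.57, 3.14, 3.14, 3.14, 3.14, 3.14].

## Interface

Orientations are given as a unit quaternion [w, x, y, z].
In Python, from station import robot gives the robot as it stands. Calls block until the motion is done:
- robot.movep(position, orientation): joint-space move of the TCP to a pose.
- robot.servo_line(position, orientation=None, max_speed=0.15): straight line of the TCP; orientation=None keeps the orientation; max_speed is the mean speed in m/s.
- robot.move_joints(angles): joint-space move.
- robot.gripper_to(opening): finger opening in m; the grip force is fixed at half the most; returns when the fingers have stopped.
- robot.sleep(seconds).
- robot.ik(position, orientation): joint angles nearest the present ones, or None.
- robot.sense(): the state.
- robot.grab_frame(name): name is "side" or "top"; returns (picture, depth): 384x512x3 uint8, red, green, blue; 384x512 float32, m along the optical axis (not along the pixel's ray), 0 where there is no reading.
- robot.camera_info(name): a dict with "fx", "fy", "cx", "cy" (pixels), "dist_coeffs" ([k1, k2, p1, p2, k3] as OpenCV has them; the pictures are not rectified), "R" (3x3) and "t" (3): a world point X has camera coordinates R X + t. Camera axes: x right, y down, z forward; pixel columns grow to the right and rows downward; lengths in m; the calibration is good to about 2 mm. A picture is of the moment at which its call begins. camera_info takes no time and is no camera call.
A pose or a line that the arm cannot do raises robot.MotionError and nothing moves.
- robot.sign_off(): hands the job in; it is judged then, once.
Trained networks look in the newest picture that a camera, given by its name, has taken for a name from the list of things; names that differ only in an ending like _2 or _b are one class to them, and where a whole thing is asked for, a point or a joint stands for the part that bears it (a point fixed in the world has none). Each returns a list of dicts, best first, with "score" (0 to 1); they miss things now and then, are a little off and sometimes report something else, mostly with a low value. They report only what shows in the picture. A call takes as long as a camera call. They do not tell look-alikes from the thing itself.
- robot.find_in(camera, target): "location" ([column, row] in pixels, amid what is visible of it).
The state is a dict: "time": time; "joint_pos": joint angles; "joint_velocities": joint speeds; "joint_torque": joint torques, N m; "eef_pos": TCP position; "orientation": TCP orientation; "force": force on the tool from outside, world axes, zero at the start; "wrist_torque": the same for the moment, N m; "gripper_width": finger opening in m; "finger_force": force on a finger pad.
Only numpy, scipy, OpenCV 4.12 (cv2) and the standard library are available. Lean on these libraries where they do the work, as an engineer would, in place of code of your own. Each camera call takes 0.05 s, during which the arm holds its last target. There are 200 camera calls.

## Working session

There is one attempt and no reset: what is moved stays moved. The work goes in short steps, each a Python script; the robot and the scene stay as the last script left them, time stands still between calls to the robot, and variables do not carry over. Pictures are saved under pics/ and viewed, at most 10 in all, crops included, and the job is handed in when it is done.

```bash
ls; mkdir -p pics; cat > h.py <<'E'
import numpy as np, cv2
from station import robot
def px2w(cam,uv,z):
    c=robot.camera_info(cam);K=np.array([[c['fx'],0,c['cx']],[0,c['fy'],c['cy']],[0,0,1.]])
    n=cv2.undistortPoints(np.array([[uv]],float),K,np.array(c['dist_coeffs'],float))[0,0]
    R=np.array(c['R']);t=np.array(c['t']);d=R.T@np.array([n[0],n[1],1]);o=-R.T@t
    return o+d*(z-o[2])/d[2]
def w2px(cam,X):
    c=robot.camera_info(cam);K=np.array([[c['fx'],0,c['cx']],[0,c['fy'],c['cy']],[0,0,1.]])
    return cv2.projectPoints(np.array(X,float).reshape(-1,1,3),cv2.Rodrigues(np.array(c['R'],float))[0],np.array(c['t'],float),K,np.array(c['dist_coeffs'],float))[0][:,0]
E
python3 - <<'E'
from h import *
np.set_printoptions(precision=3,suppress=True)
for n in("side","top"):
    p,d=robot.grab_frame(n); cv2.imwrite(f'pics/{n}0.png',cv2.resize(p[:,:,::-1],(800,600)))
    np.save(n+'_d.npy',d)
    c=robot.camera_info(n);R=np.array(c['R']);print(n,-R.T@np.array(c['t']),R[2],c['fx'])
    for t,h in(('jar_a_mid',.16),('dock_seat',.16),('dock',.16),('tray',.135),('little_jar_mid',.15),('glue_bottle_mid',.166),('buffer_mid',.148),('clipper_mid',.141),('nipper_mid',.14)):
        for r in robot.find_in(n,t):print(t,round(r['score'],2),np.round(r['location']),px2w(n,r['location'],h))
s=robot.sense();print(s['time'],s['orientation'],s['force'])
E
```

```text
pics
side [0.292 0.057 1.034] [ 0.223 -0.47  -0.854] 480.76784380924516
jar_a_mid 0.73 [266. 244.] [ 0.449 -0.333  0.16 ]
dock_seat 0.94 [187. 272.] [ 0.562 -0.213  0.16 ]
dock 0.9 [186. 270.] [ 0.567 -0.217  0.16 ]
tray 0.84 [189. 222.] [ 0.622 -0.322  0.135]
little_jar_mid 0.68 [146. 200.] [ 0.726 -0.322  0.15 ]
little_jar_mid 0.52 [147. 256.] [ 0.656 -0.212  0.15 ]
glue_bottle_mid 0.69 [190. 177.] [ 0.663 -0.408  0.166]
buffer_mid 0.88 [246. 166.] [ 0.569 -0.496  0.148]
clipper_mid 0.78 [217. 168.] [ 0.63  -0.468  0.141]
clipper_mid 0.33 [236. 187.] [ 0.569 -0.44   0.141]
nipper_mid 0.83 [146. 204.] [ 0.727 -0.32   0.14 ]
top [ 0.356 -0.437  1.109] [ 0.195 -0.02  -0.981] 454.641285755647
jar_a_mid 0.59 [192. 240.] [ 0.443 -0.331  0.16 ]
dock 0.62 [140. 183.] [ 0.563 -0.216  0.16 ]
little_jar_mid 0.81 [142. 142.] [ 0.658 -0.213  0.15 ]
little_jar_mid 0.48 [142. 184.] [ 0.565 -0.217  0.15 ]
glue_bottle_mid 0.58 [231. 137.] [ 0.666 -0.409  0.166]
glue_bottle_mid 0.46 [197. 145.] [ 0.648 -0.336  0.166]
buffer_mid 0.76 [273. 181.] [ 0.575 -0.5    0.148]
clipper_mid 0.59 [256. 151.] [ 0.642 -0.465  0.141]
nipper_mid 0.8 [189. 112.] [ 0.732 -0.312  0.14 ]
1.0 [-0.     0.112  0.994  0.   ] [-0.331 -0.254  0.308]
```

View pics/top0.png

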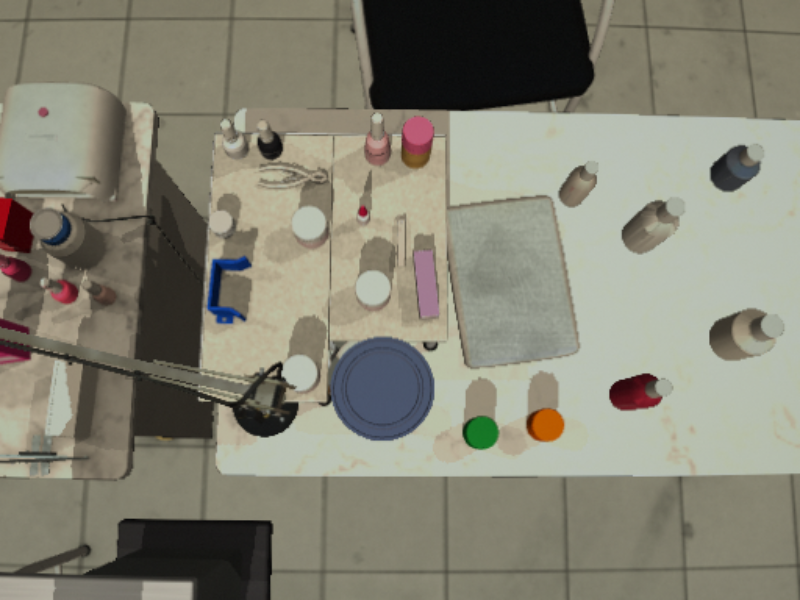

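View pics/side0.png

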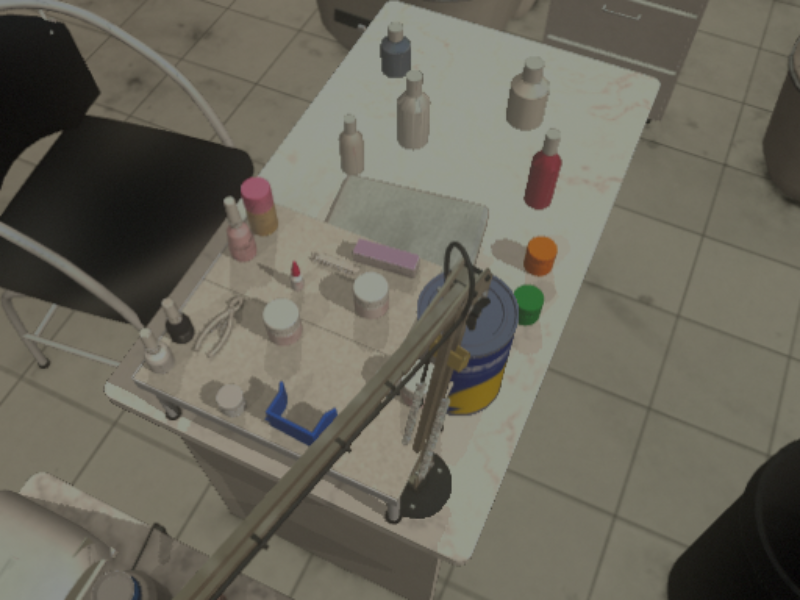

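The top view shows three jars at about (309,224), (373,290) and (301,373). The blue holder is at (225,290), opening to the right (towards -y), and a lamp stands at (265,400) with its arm crossing to the left. I'll build a height map from the depth images to measure the jars, the dock and the lamp.

```bash
cat > hm.py <<'E'
from h import *
def cloud(n,p,d):
    c=robot.camera_info(n);K=np.array([[c['fx'],0,c['cx']],[0,c['fy'],c['cy']],[0,0,1.]])
    v,u=np.nonzero(d>0);z=d[v,u].astype(float)
    q=cv2.undistortPoints(np.stack([u,v],1).astype(float)[:,None],K,np.array(c['dist_coeffs'],float))[:,0]
    P=np.c_[q*z[:,None],z];return (P-np.array(c['t']))@np.array(c['R']),p[v,u]
def circ(W,C,x0,y0,r=.045):
    m=(np.hypot(W[:,0]-x0,W[:,1]-y0)<r)&(W[:,2]>.176)&(W[:,2]<.196)
    q=W[m];return q,cv2.minEnclosingCircle(q[:,:2].astype(np.float32)) if len(q)>5 else None
E
python3 - <<'E'
from hm import *
np.set_printoptions(precision=3,suppress=True)
Ws=[]
for n in("side","top"):
    p,d=robot.grab_frame(n);W,C=cloud(n,p,d);Ws.append((W,C))
    for uv in((309,222),(373,288),(301,371)):
        g=px2w('top',np.array(uv)/1.5625,.185);q,ci=circ(W,C,g[0],g[1])
        print(n,g,len(q),q.mean(0) if len(q) else 0,ci)
    C=C.astype(int);b=(C[:,2]>C[:,0]+50)&(C[:,2]>60)&(np.hypot(W[:,0]-.565,W[:,1]+.215)<.1)
    q=W[b];print('blue',len(q),q.min(0),q.max(0));t=q[q[:,2]>.165];print(np.array2string(t[::max(1,len(t)//40)]))
W=np.vstack([w for w,_ in Ws]);C=np.vstack([c for _,c in Ws])
m=(W[:,0]>.25)&(W[:,0]<.85)&(W[:,1]>-.65)&(W[:,1]<.15)&(W[:,2]>.2)
q=W[m]
# lamp etc: per 4cm cell max/min height
import collections
D=collections.defaultdict(list)
for a in q:D[(int(np.floor(a[0]/.05)),int(np.floor(a[1]/.05)))].append(a[2])
for k in sorted(D):print(np.array(k)*.05,len(D[k]),'%.2f %.2f'%(min(D[k]),max(D[k])),end=' | ')
# ortho height map
img=np.zeros((560,560,3),np.uint8);m=(W[:,0]>.3)&(W[:,0]<.86)&(W[:,1]>-.6)&(W[:,1]<-.04)&(W[:,2]>.1)&(W[:,2]<.25)
o=np.argsort(W[m][:,2]);
for a,c in zip(W[m][o],C[m][o]):cv2.circle(img,(int((-.04-a[1])*1000),int((.86-a[0])*1000)),1,tuple(int(x) for x in c[::-1]),-1)
cv2.imwrite('pics/ortho.png',img)
E
```

```text
side [ 0.648 -0.339  0.185] 411 [ 0.646 -0.336  0.184] ((0.646974503993988, -0.3375505805015564), 0.025027887895703316)
side [ 0.558 -0.427  0.185] 384 [ 0.557 -0.424  0.184] ((0.557276725769043, -0.4263365864753723), 0.025248974561691284)
side [ 0.446 -0.334  0.185] 173 [ 0.443 -0.327  0.184] ((0.44366228580474854, -0.3310939073562622), 0.02446894347667694)
blue 223 [ 0.519 -0.251  0.146] [ 0.599 -0.205  0.184]
[[ 0.599 -0.251  0.179]
 [ 0.594 -0.247  0.181]
 [ 0.594 -0.241  0.178]
 [ 0.593 -0.237  0.179]
 [ 0.592 -0.24   0.169]
 [ 0.593 -0.229  0.18 ]
 [ 0.591 -0.229  0.178]
 [ 0.593 -0.222  0.18 ]
 [ 0.591 -0.222  0.178]
 [ 0.594 -0.215  0.18 ]
 [ 0.592 -0.215  0.177]
 [ 0.59  -0.212  0.181]
 [ 0.592 -0.208  0.181]
 [ 0.526 -0.239  0.18 ]
 [ 0.52  -0.247  0.171]
 [ 0.581 -0.212  0.179]
 [ 0.521 -0.242  0.175]
 [ 0.58  -0.21   0.18 ]
 [ 0.525 -0.237  0.176]
 [ 0.579 -0.208  0.18 ]
 [ 0.527 -0.233  0.178]
 [ 0.574 -0.208  0.181]
 [ 0.526 -0.231  0.179]
 [ 0.566 -0.209  0.181]
 [ 0.566 -0.208  0.178]
 [ 0.528 -0.226  0.179]
 [ 0.561 -0.207  0.18 ]
 [ 0.526 -0.223  0.181]
 [ 0.554 -0.
[... 1699 characters left out ...]
]
[0.3 0. ] 40 0.20 0.27 | [ 0.35 -0.4 ] 2 0.42 0.43 | [ 0.35 -0.35] 1289 0.21 0.48 | [ 0.35 -0.3 ] 414 0.20 0.45 | [ 0.4 -0.4] 14 0.20 0.44 | [ 0.4  -0.35] 1056 0.22 0.48 | [ 0.4 -0.3] 1469 0.20 0.45 | [ 0.4  -0.25] 1100 0.41 0.45 | [ 0.4 -0.2] 1020 0.41 0.46 | [ 0.4  -0.15] 1080 0.41 0.46 | [ 0.4 -0.1] 520 0.42 0.46 | [ 0.4  -0.05] 22 0.42 0.43 | [ 0.45 -0.45] 1 0.20 0.20 | [ 0.45 -0.4 ] 2 0.20 0.20 | [ 0.45 -0.15] 22 0.45 0.46 | [ 0.45 -0.1 ] 484 0.42 0.46 | [ 0.45 -0.05] 898 0.42 0.47 | [0.45 0.  ] 583 0.43 0.47 | [ 0.7 -0.5] 126 0.20 0.23 | [ 0.75 -0.55] 43 0.21 0.23 | [ 0.75 -0.5 ] 552 0.20 0.23 | [ 0.75 -0.45] 301 0.20 0.26 | [ 0.75 -0.3 ] 155 0.20 0.22 | [ 0.75 -0.25] 172 0.20 0.23 |
```

View pics/ortho.png

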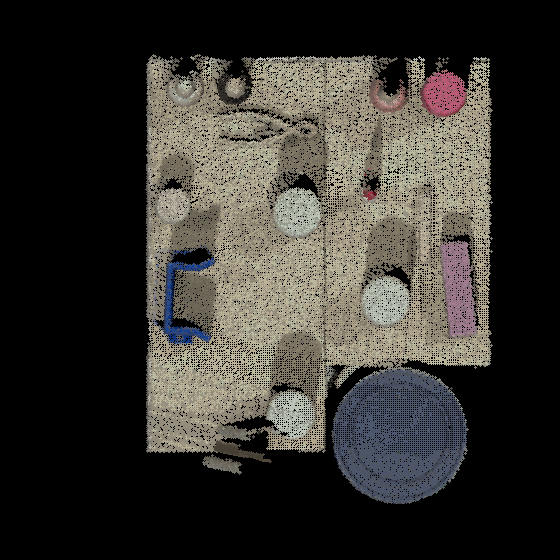

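The ortho map (1 px = 1 mm) shows the jars at (0.648,-0.338), (0.559,-0.426) and (0.446,-0.334). The dock opens towards -y, with its seat near (0.560,-0.237). The lamp arm (z up to 0.48) and the screen stand between the base and the tray, so I'll fit the arm's kinematics from ik queries to check clearances.

```bash
cat > fit.py <<'E'
from h import *
from scipy.optimize import least_squares
from scipy.spatial.transform import Rotation as Ro
s=robot.sense();rng=np.random.default_rng(0);S=[(np.array(s['joint_pos']),np.array(s['eef_pos']),np.array(s['orientation']))]
for i in range(1500):
    r=rng.uniform(.35,.85);a=rng.uniform(-1.2,2.2);p=[r*np.cos(a),r*np.sin(a),rng.uniform(.1,.8)]
    o=(Ro.from_euler('z',rng.uniform(-3,3))*Ro.from_euler('xyz',[np.pi+rng.normal()*.5,rng.normal()*.5,0])).as_quat()[[3,0,1,2]]
    q=robot.ik(p,list(o))
    if q is not None:S.append((np.array(q),np.array(p),o))
    if len(S)>160:break
print(len(S),robot.sense()['time'])
Q=np.array([x[0] for x in S]);P=np.array([x[1] for x in S]);O=Ro.from_quat(np.array([x[2] for x in S])[:,[1,2,3,0]]).as_matrix()
print(Q.min(0),Q.max(0))
def fk(p,Q):
    dh=p[:28].reshape(7,4);n=len(Q)
    def T(r,t):M=np.eye(4);M[:3,:3]=Ro.from_rotvec(r).as_matrix();M[:3,3]=t;return M
    M=np.tile(T(p[28:31],p[31:34]),(n,1,1));Ms=[M]
    for i in range(7):
        al,a,d,t0=dh[i];t=Q[:,i]+t0;c,s_=np.cos(t),np.sin(t);ca,sa=np.cos(al),np.sin(al)
        A=np.zeros((n,4,4));A[:,0]=np.c_[c,-s_*ca,s_*sa,a*c];A[:,1]=np.c_[s_,c*ca,-c*sa,a*s_];A[:,2]=[0,sa,ca,d];A[:,3,3]=1
        M=M@A;Ms.append(M)
    Ms.append(M@T(p[34:37],p[37:40]));return Ms
if __name__=='__main__':
    h=np.pi/2
    dh=np.array([[-h,0,.267,0],[h,0,0,0],[h,.0525,.293,0],[h,.0775,0,0],[h,0,.3425,0],[-h,.076,0,0],[0,0,.097,0]])
    best=None
    f=lambda p:(lambda M:np.r_[(M[:,:3,3]-P).ravel(),.3*(M[:,:3,:3]-O).ravel()])(fk(p,Q)[-1])
    for y in(0,1.5,2.4,3.1,-1.5):
        p0=np.r_[dh.ravel(),0,0,y,0,0,0,0,0,.01,0,0,.17]
        r=least_squares(f,p0,max_nfev=200)
        print(y,r.cost,np.abs(r.fun).max())
        if best is None or r.cost<best.cost:best=r
        if r.cost<1e-5:break
    np.save('fk.npy',best.x);np.set_printoptions(precision=3,suppress=True)
    print(best.x[:28].reshape(7,4),best.x[28:])
    for M in fk(best.x,Q[:1]):print(M[0,:3,3])
E
python3 fit.py
```

```text
161 1.1
[-2.83537317 -0.30087914 -1.42588019  0.32958063 -1.37447902  0.43175921
 -2.55763797] [2.20097083 1.40574107 1.53676948 2.38492702 3.26623311 2.01440427
 2.57253768]
0 42.942247771788566 0.6520244281178456
1.5 32.82446626586625 0.5848878740124815
2.4 30.890360106587075 0.6035774567801984
3.1 30.926368570289185 0.5895051241830825
-1.5 44.3823136080442 0.7787481930552966
[[-1.65  -0.04   1.569 -9.171]
 [ 1.718  0.088 -0.039  0.032]
 [ 1.712 -0.817 -0.408  0.112]
 [ 1.683 -0.444 -0.014  1.13 ]
 [ 1.031 -0.147  0.163  1.577]
 [-0.195 -0.072  0.719  0.2  ]
 [13.394  0.177 -1.118  2.794]] [  3.188   0.229   0.095  -0.049  -0.053   1.785 -13.226  -1.195  -0.562
  -0.167   0.45    0.431]
[-0.049 -0.053  1.785]
[0.06  0.075 0.224]
[ 0.05  -0.014  0.259]
[0.272 0.872 0.27 ]
[0.191 0.61  0.62 ]
[0.022 0.545 0.497]
[ 0.177  0.656 -0.2  ]
[0.098 0.72  0.927]
[0.157 0.616 0.293]
```

```bash
cat > fit2.py <<'E'
from fit import *
import itertools
from scipy.optimize import least_squares
def chain(w,Q):
    R=np.tile(np.eye(3),(len(Q),1,1));L=[R]
    for i in range(7):
        R=R@Ro.from_rotvec(Q[:,i:i+1]*w[i]).as_matrix();L.append(R)
    return L
def r0(R):  # best constant tool rotation
    U,_,V=np.linalg.svd((R.transpose(0,2,1)@O).sum(0));return U@np.diag([1,1,np.linalg.det(U@V)])@V
c=[];z=np.array([0,0,1.])
for s in itertools.product((1,-1),repeat=4):
  for k in range(8):
    a=k*np.pi/4;y=np.array([np.cos(a),np.sin(a),0])
    for s4 in(1,-1):
      for k6 in range(4):
        b=a+k6*np.pi/2;w=np.array([s[0]*z,y,s[1]*z,s4*y,s[2]*z,[np.cos(b),np.sin(b),0],s[3]*z])
        R=chain(w,Q)[-1];c.append((np.mean((R@r0(R)-O)**2),w))
c.sort(key=lambda t:t[0])
def f(p):
    w=p.reshape(7,3);w=w/np.linalg.norm(w,axis=1)[:,None];R=chain(w,Q)[-1];return (R@r0(R)-O).ravel()
for e,w in c[:15]:
    r=least_squares(f,w.ravel(),max_nfev=60);print(e,r.cost)
    if r.cost<1e-3:break
w=r.x.reshape(7,3);w/=np.linalg.norm(w,axis=1)[:,None]
L=chain(w,Q);A=np.concatenate(L,2).reshape(-1,24)
l=np.linalg.lstsq(A,P.ravel(),rcond=1e-4)[0];print('pos err',np.abs(A@l-P.ravel()).max())
np.set_printoptions(precision=3,suppress=True);print(w);print(l.reshape(8,3));R0=r0(L[-1]);print(R0)
np.savez('poe.npz',w=w,l=l.reshape(8,3),R0=R0)
q=Q[:1];L=chain(w,q);p=0
for i in range(8):p=p+L[i][0]@l.reshape(8,3)[i];print(p)
E
python3 fit2.py
```

```text
161 1.1
[-2.83537317 -0.30087914 -1.42588019  0.32958063 -1.37447902  0.43175921
 -2.55763797] [2.20097083 1.40574107 1.53676948 2.38492702 3.26623311 2.01440427
 2.57253768]
7.11856212163517e-23 5.1573982571246813e-20
pos err 9.048950477819062e-11
[[-0. -0. -1.]
 [ 0.  1.  0.]
 [-0. -0. -1.]
 [ 0.  1.  0.]
 [-0. -0. -1.]
 [ 0.  1.  0.]
 [-0. -0. -1.]]
[[ 0.    -0.     0.173]
 [ 0.    -0.007  0.173]
 [-0.    -0.007  0.253]
 [-0.    -0.006  0.253]
 [ 0.    -0.006  0.235]
 [ 0.    -0.     0.235]
 [-0.    -0.     0.182]
 [ 0.    -0.     0.182]]
[[-0. -1. -0.]
 [ 1. -0.  0.]
 [-0. -0.  1.]]
[ 0.    -0.     0.173]
[ 0.007 -0.003  0.346]
[0.07  0.1   0.568]
[0.133 0.207 0.789]
[0.141 0.42  0.689]
[0.145 0.634 0.59 ]
[0.145 0.634 0.409]
[0.145 0.634 0.227]
```

The arm is a clean 7-joint chain: shoulder at z=0.346, then links of 0.506, 0.470 and 0.364 m. Next I'll write a planner with clearances against the depth cloud and the screen, and plan the way over the screen.

```bash
cat > plan.py <<'E'
from hm import *
from scipy.optimize import least_squares
from scipy.spatial import cKDTree
from scipy.spatial.transform import Rotation as Ro
Z=np.load('poe.npz');w,l,R0=Z['w'],Z['l'],Z['R0']
LO=np.array([-2.88,-.31,-1.54,.2,-1.41,.19,-2.57]);HI=np.array([2.88,2.03,1.56,2.42,4.55,2.02,2.57])
def fk(q):
    R=np.eye(3);p=l[0].copy();out=[p]
    for i in range(7):
        R=R@Ro.from_rotvec(q[i]*w[i]).as_matrix();p=p+R@l[i+1];out.append(p)
    return np.array(out),R@R0
def down(th):  # closing axis along (cos,sin)
    y=np.array([np.cos(th),np.sin(th),0]);z=np.array([0,0,-1.]);return np.c_[np.cross(y,z),y,z]
def quat(R):return list(Ro.from_matrix(R).as_quat()[[3,0,1,2]])
def ik(p,R,ref,wt=.003,el=None):
    def f(q):
        P,A=fk(q);r=[(P[-1]-p)*10,(A-R).ravel()*3,wt*(q-ref)]
        if el is not None:r.append([.05*(q[2]-el)])
        return np.concatenate(r)
    b=None
    for s in(ref,ref+[.5,.2,0,0,0,0,0],ref-[.5,-.2,0,0,0,0,0]):
        r=least_squares(f,np.clip(s,LO+.03,HI-.03),bounds=(LO+.02,HI-.02))
        e=np.linalg.norm(fk(r.x)[0][-1]-p)+np.abs(fk(r.x)[1]-R).max()
        if e<.01 and (b is None or r.cost<b[0]):b=(r.cost,r.x)
    if b is None:return None
    r=least_squares(lambda q:np.concatenate([(fk(q)[0][-1]-p)*10,(fk(q)[1]-R).ravel()*3,1e-6*(q-b[1])]),b[1],bounds=(LO+.01,HI-.01));return r.x
def pts(q,width=.03):  # (points,radius)
    P,R=fk(q);t=np.linspace(0,1,10)[:,None];o=[];r=[]
    for a,b,rad in((P[1],P[3],.065),(P[3],P[5],.06),(P[5],P[5]+(P[7]-P[5])*.5,.055)):
        o.append(a+(b-a)*t);r.append([rad]*10)
    g=np.array([[x,y,-z] for z in np.linspace(.08,.17,4) for x in(-.025,.025) for y in np.linspace(-.083,.083,6)])
    o.append(P[7]+g@R.T);r.append([.0135]*len(g))
    h=width/2+.0095;g=np.array([[0,s*h,-z] for z in(.0095,.03,.05) for s in(-1,1)]);o.append(P[7]+g@R.T);r.append([.0095]*6)
    return np.vstack(o),np.concatenate(r)
O=np.load('obs.npy');TR=cKDTree(O)
def clr(q,width=.03,full=False):
    p,r=pts(q,width);d,i=TR.query(p);d=d-r;k=d.argmin();return (d[k],k,p[k],O[i[k]]) if full else d[k]
def path(a,b,n=30):
    return min((clr(a+(b-a)*t,full=True)+(t,) for t in np.linspace(0,1,n)),key=lambda x:x[0])
E
python3 - <<'E'
import numpy as np
from hm import *
W=np.vstack([cloud(n,*robot.grab_frame(n))[0] for n in("top","side")])
m=(W[:,2]>.143)&(W[:,2]<.9)&(W[:,0]>.2)&(W[:,0]<1.0)&(W[:,1]<.15)
g=lambda *a:np.array(np.meshgrid(*a)).reshape(len(a),-1).T
S=g([.33],np.arange(.01,.75,.02),np.arange(0,.71,.02))
# lamp: fill unseen underside of the arm cloud
O=np.vstack([W[m],S]);jar=[(.648,-.338),(.559,-.426),(.446,-.333)]
for j in jar:O=O[~((np.hypot(O[:,0]-j[0],O[:,1]-j[1])<.03)&(O[:,2]<.19))]
np.save('obs.npy',O.astype(np.float32))
L=W[m];L=L[(L[:,2]>.21)&(L[:,0]<.5)]
for zl in np.arange(.2,.5,.03):
    q=L[(L[:,2]>=zl)&(L[:,2]<zl+.03)&(L[:,1]<-.2)]
    if len(q):print('%.2f'%zl,len(q),q.min(0).round(3),q.max(0).round(3))
from plan import *
np.set_printoptions(precision=3,suppress=True)
q0=np.array(robot.sense()['joint_pos']);print('start',clr(q0,.092,True))
for nm,p,ths in(('B',(.559,-.475,.148),(0,np.pi)),('A',(.700,-.338,.148),(np.pi/2,-np.pi/2))):
  for th in ths:
    for el in(-1.2,-.8,-.4,0,.4,.8,1.2):
        q=ik(np.array(p),down(th),np.array([.6,.6,0,1.4,0,1.1,0]),el=el)
        if q is not None:c=clr(q,.03,True);print(nm,round(th,2),el,q,c[0].round(3),c[1],c[2],c[3])
E
```

```text
0.20 151 [ 0.388 -0.308  0.21 ] [ 0.431 -0.268  0.23 ]
0.23 266 [ 0.387 -0.314  0.23 ] [ 0.431 -0.272  0.26 ]
0.26 149 [ 0.397 -0.315  0.26 ] [ 0.428 -0.279  0.29 ]
0.29 193 [ 0.38  -0.325  0.291] [ 0.425 -0.285  0.32 ]
0.32 261 [ 0.381 -0.332  0.32 ] [ 0.425 -0.29   0.35 ]
0.35 102 [ 0.394 -0.337  0.35 ] [ 0.426 -0.296  0.38 ]
0.38 177 [ 0.377 -0.348  0.38 ] [ 0.427 -0.201  0.41 ]
0.41 1866 [ 0.372 -0.356  0.41 ] [ 0.432 -0.2    0.44 ]
0.44 1936 [ 0.381 -0.349  0.44 ] [ 0.431 -0.2    0.47 ]
0.47 174 [ 0.392 -0.34   0.47 ] [ 0.422 -0.313  0.482]
start (np.float64(0.12561714641536156), np.int64(19), array([0.145, 0.634, 0.59 ]), array([0.33, 0.63, 0.6 ], dtype=float32))
B 0 -1.2 [ 1.294  1.014 -1.191  1.359  0.934  1.372  0.11 ] -0.0 79 [ 0.583 -0.475  0.158] [ 0.586 -0.483  0.154]
B 0 -0.8 [ 1.134  0.825 -0.795  1.366  0.598  1.197  0.285] -0.0 79 [ 0.583 -0.475  0.157] [ 0.586 -0.483  0.154]
B 0 -0.4 [ 0.914  0.72  -0.398  1.375  0.29   1.104  0.475] -0.0 79 [ 0.583 -0.475  0.158] [ 0.586 -0.483  0.154]
B 0 0 [ 0.668  0.686 -0.001  1.386  0.001  1.07   0.667] -0.0 79 [ 0.584 -0.475 
[... 2088 characters left out ...]
 0.143]
A -1.57 -0.8 [ 0.834  0.899 -0.792  1.222  0.625  1.262 -1.515] 0.012 78 [ 0.7   -0.314  0.158] [ 0.715 -0.309  0.143]
A -1.57 -0.4 [ 0.637  0.799 -0.395  1.231  0.305  1.169 -1.339] 0.012 78 [ 0.7   -0.314  0.158] [ 0.715 -0.309  0.143]
A -1.57 0 [ 0.414  0.766  0.002  1.243 -0.001  1.133 -1.155] 0.012 78 [ 0.7   -0.313  0.158] [ 0.715 -0.309  0.143]
A -1.57 0.4 [ 0.19   0.796  0.398  1.254 -0.308  1.151 -0.965] 0.012 78 [ 0.7   -0.313  0.158] [ 0.715 -0.309  0.143]
A -1.57 0.8 [-0.008  0.898  0.795  1.263 -0.633  1.232 -0.773] -0.032 8 [ 0.349 -0.015  0.63 ] [0.33 0.01 0.62]
A -1.57 1.2 [-0.147  1.083  1.191  1.269 -0.984  1.397 -0.597] -0.049 7 [0.344 0.036 0.535] [0.33 0.03 0.54]
```

```bash
cat > go1.py <<'E'
from plan import *
import sys
np.set_printoptions(precision=3,suppress=True)
q0=np.array(robot.sense()['joint_pos']);ref=q0
P=lambda r,a,z:np.array([r*np.cos(a),r*np.sin(a),z])
WP=[(P(.48,1.3,.76),0),(P(.48,.4,.76),0),(P(.5,-.6,.74),0),(np.array([.557,-.4615,.33]),0),(np.array([.557,-.4615,.20]),0),(np.array([.557,-.4615,.148]),0)]
qs=[q0]
for p,th in WP:
    q=ik(p,down(th),qs[-1],el=-.4)
    print(p,q,fk(q)[0][-1]-p);c=path(qs[-1],q);print('  clr',round(c[0],3),c[1],c[2],c[3],round(c[4],2));qs.append(q)
c=[clr(qs[-1]),];p,r=pts(qs[-1],.022);d,i=TR.query(p);d-=r
print('links',d[:30].min(),'body',d[30:78].min(),O[i[30:78]][d[30:78].argmin()],'fing',d[78:],O[i[78:]])
np.save('qs.npy',qs)
if len(sys.argv)>1:
    robot.gripper_to(.022)
    for q in qs[1:-1]:robot.move_joints(list(q))
    s=robot.sense();print(s['time'],s['eef_pos'],s['orientation'],s['force'],s['gripper_width'])
E
python3 go1.py
```

```text
Traceback (most recent call last):
  File "go1.py", line 10, in <module>
    print(p,q,fk(q)[0][-1]-p);c=path(qs[-1],q);print('  clr',round(c[0],3),c[1],c[2],c[3],round(c[4],2));qs.append(q)
              ~~^^^
  File "plan.py", line 10, in fk
    R=R@Ro.from_rotvec(q[i]*w[i]).as_matrix();p=p+R@l[i+1];out.append(p)
                       ~^^^
TypeError: 'NoneType' object is not subscriptable
```

```bash
python3 - <<'E'
s=open('go1.py').read()
a=s.index('P=lambda');b=s.index('for p,th')
s=s[:a]+'''T=lambda a,q7:np.array([-a,-.2,0,1.2,0,1.0,q7])
WP=[(np.array([.557,-.4615,z]),0) for z in(.33,.20,.148)]
qs=[q0,T(1.4,0),T(-.65,.5)]
for k in(1,2):c=path(qs[k-1],qs[k]);print('T clr',c)
'''+s[b:]
open('go1.py','w').write(s)
E
python3 go1.py
```

```text
T clr (np.float64(0.12443673466732087), np.int64(35), array([0.192, 0.739, 0.424]), array([0.33, 0.73, 0.42], dtype=float32), np.float64(0.1724137931034483))
T clr (np.float64(0.18741195220407325), np.int64(36), array([0.329, 0.4  , 0.901]), array([0.33, 0.41, 0.7 ], dtype=float32), np.float64(0.24137931034482757))
[ 0.557 -0.462  0.33 ] [ 0.892  0.569 -0.397  1.204  0.213  1.408  0.518] [-0.  0. -0.]
  clr 0.089 48 [ 0.476 -0.436  0.455] [ 0.428 -0.345  0.45 ] 0.97
[ 0.557 -0.462  0.2  ] [ 0.906  0.654 -0.4    1.364  0.259  1.175  0.48 ] [0. 0. 0.]
  clr 0.035 78 [ 0.533 -0.461  0.21 ] [ 0.492 -0.451  0.196] 1.0
[ 0.557 -0.462  0.148] [ 0.908  0.703 -0.4    1.407  0.288  1.09   0.46 ] [0. 0. 0.]
  clr 0.009 79 [ 0.582 -0.461  0.158] [ 0.597 -0.459  0.148] 1.0
links 0.0638476999346265 body 0.01679590983066776 [ 0.477 -0.479  0.199] fing [0.017 0.013 0.022 0.019 0.035 0.033] [[ 0.542 -0.487  0.154]
 [ 0.597 -0.459  0.148]
 [ 0.542 -0.488  0.163]
 [ 0.574 -0.484  0.161]
 [ 0.542 -0.488  0.163]
 [ 0.581 -0.485  0.163]]
```

```bash
python3 go1.py run && cat > nudge.py <<'E'
from plan import *
def F(n=6):
    f=[]
    for _ in range(n):f.append(robot.sense()['force']);robot.sleep(.02)
    return np.mean(f,0),np.std(f,0)
def nudge(start,d,n,step=.003):
    d=np.array(d,float);robot.servo_line(list(start),max_speed=.08);robot.sleep(.2)
    b,s=F(10);print('base',b,s);start=np.array(start)
    for k in range(1,n+1):
        robot.servo_line(list(start+d*step*k),max_speed=.03);f,_=F(4);print(k*step,(f-b).round(2),end=' ; ')
    print('t',robot.sense()['time'],robot.sense()['eef_pos'])
E
python3 - <<'E'
from nudge import *
np.set_printoptions(precision=3,suppress=True)
nudge((.557,-.4615,.146),(0,1,0),6)
p,d=robot.grab_frame('side');W,C=cloud('side',p,d);print(circ(W,C,.558,-.42,.04)[1])
cv2.imwrite('pics/n1.png',p[:,:,::-1])
E
```

```text
T clr (np.float64(0.12443673466732087), np.int64(35), array([0.192, 0.739, 0.424]), array([0.33, 0.73, 0.42], dtype=float32), np.float64(0.1724137931034483))
T clr (np.float64(0.18741195220407325), np.int64(36), array([0.329, 0.4  , 0.901]), array([0.33, 0.41, 0.7 ], dtype=float32), np.float64(0.24137931034482757))
[ 0.557 -0.462  0.33 ] [ 0.892  0.569 -0.397  1.204  0.213  1.408  0.518] [-0.  0. -0.]
  clr 0.089 48 [ 0.476 -0.436  0.455] [ 0.428 -0.345  0.45 ] 0.97
[ 0.557 -0.462  0.2  ] [ 0.906  0.654 -0.4    1.364  0.259  1.175  0.48 ] [0. 0. 0.]
  clr 0.035 78 [ 0.533 -0.461  0.21 ] [ 0.492 -0.451  0.196] 1.0
[ 0.557 -0.462  0.148] [ 0.908  0.703 -0.4    1.407  0.288  1.09   0.46 ] [0. 0. 0.]
  clr 0.009 79 [ 0.582 -0.461  0.158] [ 0.597 -0.459  0.148] 1.0
links 0.0638476999346265 body 0.01679590983066776 [ 0.477 -0.479  0.199] fing [0.017 0.013 0.022 0.019 0.035 0.033] [[ 0.542 -0.487  0.154]
 [ 0.597 -0.459  0.148]
 [ 0.542 -0.488  0.163]
 [ 0.574 -0.484  0.161]
 [ 0.542 -0.488  0.163]
 [ 0.581 -0.485  0.163]]
11.3083 [ 0.558 -0.462  0.202] [0.001 0.707 0.707 0.   ] [ 0.836 -0.749  0.976] 0.022220173885660124
base [-0.045 -0.048 -0.057] [0.653 0.304 0.274]
0.003 [ 0.74 -1.17  0.66] ; 0.006 [ 1.77 -2.49  0.37] ; 0.009000000000000001 [ 1.71 -2.22  0.62] ; 0.012 [ 1.02 -1.63  1.  ] ; 0.015 [ 1.93 -1.69  1.42] ; 0.018000000000000002 [ 0.67 -2.1   1.7 ] ; t 14.4 [ 0.557 -0.443  0.146]
((0.5581068396568298, -0.41977766156196594), 0.032650601118803024)
```

```bash
python3 - <<'E'
from nudge import *
np.set_printoptions(precision=3,suppress=True)
def st(y,v=.05):
    robot.servo_line([.557,y,.146],max_speed=v);robot.sleep(.1);f,s=F(20);print(y,f,s/4.5,robot.sense()['eef_pos'])
print(F(20));st(-.455);st(-.440);st(-.434);st(-.452)
p,d=robot.grab_frame('top');W,C=cloud('top',p,d);q,c=circ(W,C,.558,-.41,.04);print(c,q.mean(0));print(robot.sense()['time'])
cv2.imwrite('pics/n2.png',cv2.resize(p[:,:,::-1][70:270,90:340],(750,600)))
E
```

```text
(array([ 0.341, -2.051,  1.464]), array([0.498, 0.385, 0.419]))
-0.455 [-0.133  0.193  0.121] [0.106 0.095 0.081] [ 0.557 -0.455  0.146]
-0.44 [ 0.048 -0.009 -0.016] [0.11  0.082 0.097] [ 0.557 -0.44   0.146]
-0.434 [ 0.047 -1.94  -0.19 ] [0.117 0.128 0.092] [ 0.557 -0.434  0.146]
-0.452 [0.116 0.195 0.082] [0.088 0.109 0.084] [ 0.557 -0.452  0.146]
None [nan nan nan]
18.175<stdin>:6: RuntimeWarning: Mean of empty slice.
  ret = um.true_divide(
```

View pics/n2.png

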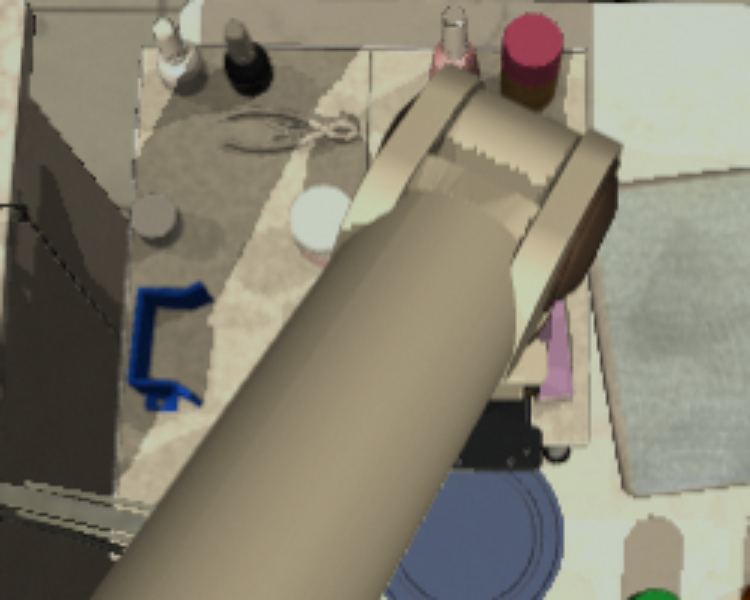

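The fingers read about -1.9 N when touching this jar and about 0 when backed off, so jar B at (0.559,-0.426) is the full one. I'll check clearances along the push, then slide it straight into the dock.

```bash
python3 - <<'E'
from nudge import *
np.set_printoptions(precision=3,suppress=True)
q=np.array(robot.sense()['joint_pos']);ok=True
for y in np.linspace(-.45,-.262,10):
    q=ik(np.array([.5605,y,.146]),down(0),q,wt=.02);p,r=pts(q,.022);d,i=TR.query(p);d-=r
    a,b,c=d[:30].argmin(),30+d[30:78].argmin(),78+d[78:].argmin()
    print(y.round(3),'links',d[a].round(3),'body',d[b].round(3),O[i[b]],'fing',d[c].round(3),O[i[c]]);ok&=d[:78].min()>.012
if ok:
    robot.servo_line([.557,-.436,.146],max_speed=.05)
    robot.servo_line([.5605,-.36,.146],max_speed=.05);print(F(6)[0])
    robot.servo_line([.5605,-.285,.146],max_speed=.05);print(F(6)[0])
    s=robot.sense();print(s['time'],s['eef_pos'])
    p,d=robot.grab_frame('side');cv2.imwrite('pics/p1.png',cv2.resize(p[:,:,::-1][150:310,100:300],(750,600)))
    W,C=cloud('side',p,d);print(circ(W,C,.56,-.252,.035)[1])
E
```

```text
-0.45 links 0.059 body 0.014 [ 0.479 -0.475  0.199] fing 0.011 [ 0.597 -0.459  0.148]
-0.429 links 0.054 body 0.014 [ 0.473 -0.455  0.199] fing 0.011 [ 0.574 -0.411  0.191]
-0.408 links 0.05 body 0.016 [ 0.486 -0.43   0.198] fing -0.0 [ 0.574 -0.411  0.191]
-0.387 links 0.046 body 0.015 [ 0.483 -0.412  0.198] fing 0.016 [ 0.574 -0.411  0.191]
-0.366 links 0.045 body 0.015 [ 0.473 -0.398  0.199] fing 0.036 [ 0.574 -0.411  0.191]
-0.346 links 0.047 body 0.022 [ 0.463 -0.384  0.197] fing 0.053 [ 0.643 -0.355  0.191]
-0.325 links 0.051 body 0.022 [ 0.643 -0.355  0.191] fing 0.057 [ 0.647 -0.334  0.19 ]
-0.304 links 0.059 body 0.022 [ 0.649 -0.328  0.191] fing 0.043 [ 0.597 -0.254  0.174]
-0.283 links 0.068 body 0.027 [ 0.649 -0.328  0.191] fing 0.024 [ 0.597 -0.254  0.174]
-0.262 links 0.071 body 0.032 [ 0.523 -0.242  0.183] fing 0.008 [ 0.597 -0.254  0.174]
[ 0.26  -2.514  0.542]
[ 0.618 -2.57   0.387]
22.1667 [ 0.56  -0.285  0.146]
((0.5602754354476929, -0.2509913742542267), 0.03468894213438034)
```

```bash
python3 - <<'E'
from nudge import *
np.set_printoptions(precision=3,suppress=True)
y=-.285
while y<-.260:
    y+=.0015;robot.servo_line([.5605,y,.146],max_speed=.03);f=F(4)[0];print(round(y,4),f.round(2))
    if f[1]<-5 or abs(f[0])>5:break
s=robot.sense();print(s['time'],s['eef_pos'])
p,d=robot.grab_frame('side');cv2.imwrite('pics/p2.png',cv2.resize(p[:,:,::-1][150:310,100:300],(750,600)))
E
```

```text
-0.2835 [ 0.07 -3.1   0.35]
-0.282 [-0.16 -2.59  0.86]
-0.2805 [ 0.19 -2.95  0.88]
-0.279 [ 0.44 -2.86  0.55]
-0.2775 [-0.29 -2.84  0.7 ]
-0.276 [ 0.18 -3.19  0.11]
-0.2745 [ 0.   -2.9   0.47]
-0.273 [-0.31 -2.61  0.68]
-0.2715 [ 0.08 -2.94  0.37]
-0.27 [ 0.26 -3.06  0.82]
-0.2685 [-0.03 -2.88  1.2 ]
-0.267 [ 0.45 -3.03  0.56]
-0.2655 [ 0.45 -6.19 -0.16]
26.3333 [ 0.56  -0.267  0.146]
```

View pics/p2.png

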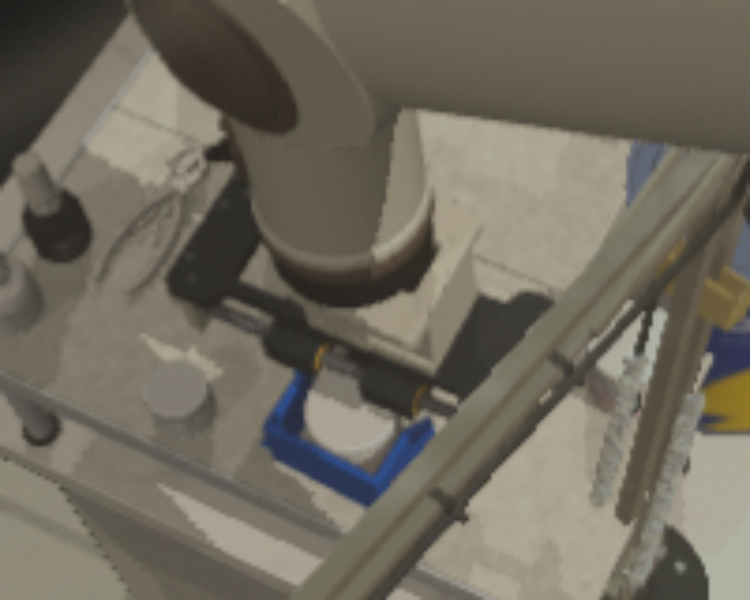

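The jar sits inside the blue holder near (350,415), and the force jump from about 3 N to 6.2 N shows it has met the back wall. I'll back off, rise and verify.

```bash
python3 - <<'E'
from nudge import *
np.set_printoptions(precision=3,suppress=True)
robot.servo_line([.5605,-.292,.146],max_speed=.06);print(F(6)[0])
robot.servo_line([.5605,-.31,.30],max_speed=.15)
T=np.array([.62,-.2,0,1.2,0,1.0,.5]);q=np.array(robot.sense()['joint_pos']);c=path(q,T);print(c)
if c[0]>.03:robot.move_joints(list(T))
robot.sleep(.3)
for n in('side','top'):
    p,d=robot.grab_frame(n);W,C=cloud(n,p,d)
    for x,y in((.648,-.338),(.5605,-.236),(.446,-.334)):
        k,c=circ(W,C,x,y,.035);C2=C
        print(n,len(k),k.mean(0) if len(k) else 0,c)
    cv2.imwrite(f'pics/f_{n}.png',cv2.resize(p[:,:,::-1][70:310,80:340],(650,600)))
print(robot.sense()['time'],robot.sense()['force'])
E
```

```text
[-0.07   0.404 -0.246]
(np.float64(0.03494282556916832), np.int64(54), array([ 0.477, -0.335,  0.439]), array([ 0.43 , -0.343,  0.446], dtype=float32), np.float64(0.0))
side 409 [ 0.646 -0.336  0.184] ((0.6470470428466797, -0.33879369497299194), 0.025436881929636)
side 605 [ 0.558 -0.232  0.184] ((0.5605784058570862, -0.2360149621963501), 0.034924112260341644)
side 168 [ 0.443 -0.327  0.185] ((0.4433135390281677, -0.33115124702453613), 0.02489558979868889)
top 403 [ 0.648 -0.338  0.185] ((0.6484795212745667, -0.3375333845615387), 0.024620823562145233)
top 522 [ 0.56  -0.234  0.184] ((0.5602893829345703, -0.23602032661437988), 0.034845199435949326)
top 424 [ 0.446 -0.333  0.185] ((0.44575002789497375, -0.33108189702033997), 0.024527620524168015)
30.95 [-0.315 -0.09  -1.467]
```

View pics/f_side.png

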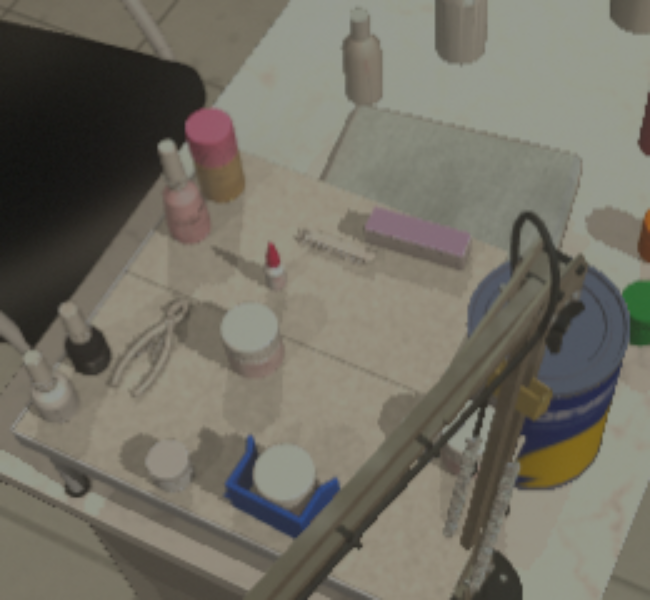

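The full jar stands upright in the holder against the back wall. The two other jars and the bystanders are where they were, and the arm is clear of everything.

```bash
python3 -c "
from station import robot
print(robot.sign_off())"
```

```text
the job is handed in; nothing more can be done
None
```

The full jar, the one first standing at (0.559, -0.426), took 2–3 N to slide and now stands in the blue holder against the back wall; I nudged only that jar, left the other two and everything else untouched, and handed the job in about 31 s into the 72 s limit.

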